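# Clear jammed clay balls from a feed chute

### The job

Fired-clay watering balls have jammed side by side in the narrowing of the wooden feed chute. Slide the catch tray under the end of the chute until it meets the chute's foot, then slide the gate fully open, and free the jam by nudging a blocking ball back uphill (do not lift balls out by hand) so that all three roll into the tray. Finally slide the gate fully shut again, leaving the tray in place and the other things on the bench undisturbed.

Things in the scene. Friction and masses are not known exactly. Their poses are not given: they have to be found in the camera images.
- chute: fixed plywood feed chute on dark wooden feet, 250 mm wide, 285 mm long. Origin on the table, z up; its +y points uphill, -y is the way balls roll, +x across. The floor slopes 12 degrees: its height above the table is 71 mm at y = 0, rising 0.2126 mm per mm of +y. Walls stand 28 mm above this floor. A wooden foot below has its face, the tray's stop, at y = -72 mm
- jam (a point): point on the sloping floor at the chute's middle (x = y = 0), between the two wedged balls. The hopper, 224 mm wide inside, narrows from y = +25 mm by two slanted walls, each 40 degrees off the y axis, to a straight throat 96 mm wide inside, 120 mm outside, from y = -46 mm to its end
- lip (a point): middle of the throat's end edge, on the floor, at chute y = -93 mm, 51 mm above the table: balls drop off here into the tray
- gate (a joint): steel gate board across the throat at chute y = -60 mm, 43 mm high above the floor: 0 shut, slides along the chute's +x, 0.115 m fully open, where it clears the throat. About 2.5 N of friction; it stays where it is left
- gate_post (a point): middle of the round upright wooden post on the gate, 20 mm across, 50 mm long (reaches 25 mm above and below this point, leaning 12 degrees like the chute), for pushing the gate either way; it travels with the gate and stands mid-throat when the gate is shut. Throat wall tops lie 39 mm below this point
- tray_mid (a point): loose cork-lined aluminium catch tray, 220 mm (its x) by 275 mm (its y), 0.6 kg; point at the middle of its floor, 6 mm above the table. Walls 6 mm thick: low near wall (18 mm high) at its +y end, goes under the throat; side walls 50 mm; far wall 60 mm at its -y end. Fully home against the foot, this point is at chute y = -210 mm, x near 0
- tray_push (a point): middle of the outer face of the tray's far wall, 45 mm above the table, 138 mm from the tray's middle along its -y: push here towards the chute's +y to slide the tray
- ball_a_center (a point): centre of a hollow fired-clay ball, 76 mm across, about 0.15 kg, wedged on the chute's -x side at the start. Its centre is 38 mm above the floor and, wedged, 38 mm off the chute's middle line. Rolls freely when not wedged; its upper part stands 48 mm above the walls and can be pushed uphill from over the wall tops
- ball_b_center (a point): centre of a hollow fired-clay ball, 76 mm across, about 0.15 kg, wedged on the chute's +x side at the start. Its centre is 38 mm above the floor and, wedged, 38 mm off the chute's middle line. Rolls freely when not wedged; its upper part stands 48 mm above the walls and can be pushed uphill from over the wall tops
- ball_c_center (a point): centre of a third ball like it, resting uphill behind the two wedged ones; free to roll
- small_pot: small blue-glazed pot, 90 mm wide, 60 mm high; bystander, origin at its underside centre, leave alone
- feed_bottle: yellow bottle with green cap, 60 mm wide, 100 mm high; bystander, origin at its underside centre, leave alone
- soil_brush: hand brush, 180 mm long, lying flat; bystander, origin at its underside, leave alone
- wire_coil: flat coil of copper wire, 100 mm wide, 18 mm high; bystander, origin at its underside centre, leave alone
Things that resemble listed ones, but are neither listed nor needed, are in the scene too. What is shaped like the part that bears ball_b_center but purple is not meant.

How it is judged:
By the outcome, as a careful person would: the job done as asked, in the order asked, and still so for the second after the job is handed in, with the robot touching nothing.
It also fails if it takes over 51 s, if anything falls off the work surface, if the arm or the gripper's body presses on something with over 40 N, if the wrist force passes 120 N, or if a joint passes its speed limit or range.

### The arm

A 6-joint arm with a two-finger parallel gripper is mounted at the origin on the work surface. World frame = base frame: x ahead of the robot, y to its left, z up, the work surface at z = 0. Lengths are in m, angles in rad, forces in N, time in s.
With the tool pointing down it reaches from about 0.225 to 0.725 m from the base axis. Payload 3.1 kg.
Tool frame: the origin (TCP) lies midway between the tips of the shut fingers; the grasp point (between the pads) lies 19 mm behind it (grip_point_offset is the distance from the TCP to the grasp point, in m); x points along the fingers, y is the direction in which the jaws open and shut, and the axes are right-handed (so a half turn about x gives the same grasp; the last joint's range is limited). The gripper opens to 85 mm and grips with 20 to 120 N. Pads are 22 mm wide; open, the fingers measure 114 mm over their backs; the gripper's body (76 mm by 85 mm) begins 54 mm behind the grasp point. The pads swing forward as they close: fully open they stand 13 mm farther back than shut.
Start: joints at [1.02, 0.048, 0.099, 1.622, 0, 1.443], TCP at [0.215, 0.479, 0.192] pointing down, gripper open.
Joint ranges: [-2.91, 2.91], [-0.99, 1.94], [-1.21, 1.42], [-2.12, 2.29], [-1.49, 1.47], [-3.14, 3.14]. Speed limits (rad/s): [2.79, 2.79, 3.14, 3.14, 3.14, 3.14].

### API

Orientations are given as a 3x3 rotation matrix whose columns are the frame's x, y, z axes.
In Python, from cell import * gives the robot as it stands. The module is installed in compiled form; this text tells all that it offers.
- The arm moves only by the shell command python3 -m pendant 'ROWS' [OPENING]. ROWS is JSON, a list of rows, each a list of 2 entries, a list of its own where there are three numbers: the shift along the tool's x, y, z scaled (see below), then the turn, a rotation vector about the tool's x, y, z scaled (see below). In form: [[[tx, ty, tz], [rx, ry, rz]], ...]. A call has 1 to 5 rows; each row shifts and turns the commanded pose from where the row before left it, along the tool's axes as they then stand; what a row does not reach is not made up. The controller multiplies each number of a shift by 60 mm and each number of a turn by 4 degrees. A row lasts 1/8 s, in which the tool goes at most 62.5 mm and 10.7 degrees, less where a joint would pass 70% of its speed; a pose out of reach is approached as far as the arm can. A call with a number of a shift or a turn outside -1 to 1 is refused whole. A call with a gripper value outside its range is refused whole. OPENING is the gripper command: -1 is shut, 1 is fully open, values between are in proportion, set as the call begins (- or left out, the last holds). The fingers move at their own pace and stop on an object; the grip force is fixed at half the most. Time passes only in rows, so rows that do not move let the fingers close. It gives the time, the measured TCP pose, the force and the opening at its end, in the units of the state.
- state(): the state, without advancing time (a new reading comes with each control period).
- camera(name): name is "scene" or "top" or "wrist"; returns (picture, depth): 400x640x3 uint8, red, green, blue; 400x640 float32, m along the optical axis (not along the pixel's ray), 0 where there is no reading.
- calibration(name): a dict with "fovy" (degrees; the focal length in pixels is half the picture's height over the tangent of half this angle, whatever the lens; pixels are square), "cx", "cy" (the principal point, pixels), "rvec" (rotation vector, rad) and "tvec" (3), from world to camera coordinates, as OpenCV has them. Camera axes: x right, y down, z forward; pixel columns grow to the right and rows downward; lengths in m; the calibration is good to about 2 mm. A picture is of the moment at which its call begins: read the wrist's pose just before it. calibration takes no time and is no camera call; for the wrist camera it gives the pose at the moment of the call.
- close_job(): hands the job in, once; it reports no verdict.
The state is a dict: "time_s": time; "q": joint angles; "joint_vel": joint speeds; "joint_torque": joint torques, N m; "eef_pos": TCP position; "eef_rot": TCP orientation; "contact_force": force on the tool from outside, world axes, zero at the start; "wrist_torque": the same for the moment, N m; "width": finger opening in m.
Only numpy, scipy, OpenCV 4.12 (cv2) and the standard library are available. Lean on these libraries where they do the work, as an engineer would, in place of code of your own. Each camera call takes 0.05 s, during which the arm holds its last target.

## Working session

There is one attempt and no reset: what is moved stays moved. The work goes in short steps, Python scripts to look and compute and a shell command to move; the robot and the scene stay as the last step left them, time stands still between calls to the robot, and variables do not carry over. Pictures are saved under pics/ and viewed, and the job is handed in when it is done.

```bash
mkdir -p pics; python3 - <<'E'
from cell import *
import cv2
for n in ("scene","top","wrist"):
    p,d=camera(n); cv2.imwrite(f"pics/{n}0.png",p[:,:,::-1]); import numpy as np; np.save(f"pics/{n}0.npy",d)
    print(n,calibration(n))
print(state())
E
```

```text
scene {'fovy': 48.66553721718503, 'cx': 312.98967055484667, 'cy': 211.52452290103957, 'rvec': array([ 0.93461047,  2.46894332, -1.11974417]), 'tvec': array([ 0.42562926, -0.20458994,  1.45164269])}
top {'fovy': 48.67901859624203, 'cx': 317.62888554042144, 'cy': 197.4712650447651, 'rvec': array([ 2.15338085, -2.1415841 ,  0.17594048]), 'tvec': array([0.04255543, 0.6324678 , 1.21151167])}
wrist {'fovy': 66.61583122854327, 'cx': 319.67924495403446, 'cy': 201.24917018053023, 'rvec': array([-2.40469872, -1.55606728, -0.24707098]), 'tvec': array([-0.52430081, -0.04091008,  0.37918913])}
{'time_s': 0.15, 'q': array([ 1.02018911e+00,  4.85795178e-02,  9.79362918e-02,  1.62199135e+00,
       -9.98051496e-06,  1.44298799e+00]), 'joint_vel': array([ 0.00052261, -0.00127129,  0.00371443,  0.00036532,  0.00218919,
       -0.00045383]), 'joint_torque': array([ 2.21223789e-03, -3.39258778e+01,  3.20424020e+01,  1.53550075e-02,
       -3.40034330e-05,  1.44170900e-05]), 'eef_pos': array([0.21514311, 0.47828866, 0.19077595]), 'eef_rot': array([[-9.53277260e-04,  4.10313605e-01,  9.11943988e-01],
       [-1.57179377e-03,  9.11942661e-01, -4.10314651e-01],
       [-9.99998310e-01, -1.82453150e-03, -2.24405833e-04]]), 'contact_force': array([-0.15362284, -0.62441824,  0.25630927]), 'wrist_torque': array([ 0.05892479, -0.005628  , -0.0061027 ]), 'width': 0.0852508283481771}
```

View pics/scene0.png

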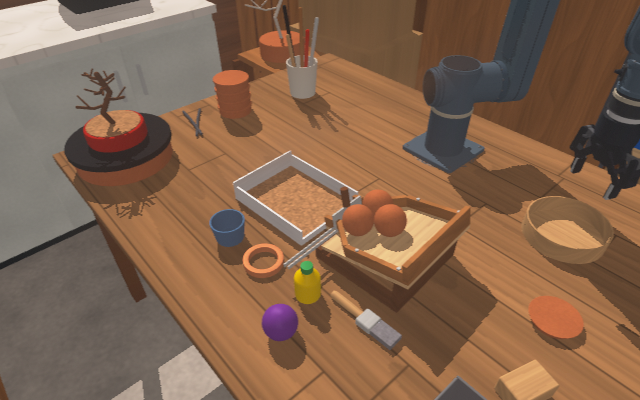

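View pics/top0.png

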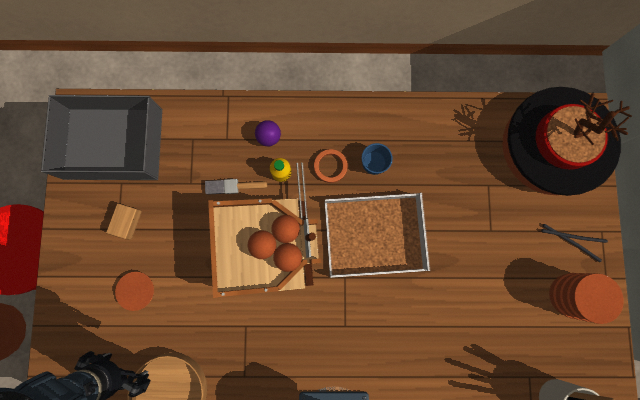

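View pics/wrist0.png

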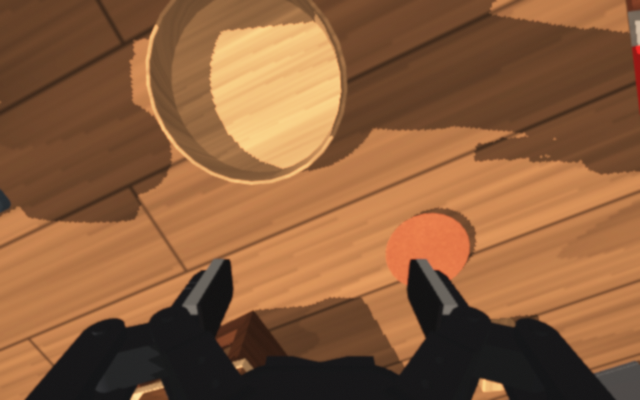

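Top view: the chute has its hopper uphill to the left. Clay balls are at (286,228) = b, (288,258) = a and (262,244) = c. The purple ball at (268,133) is the lookalike. The gate post is at about (312,237) and the tray is at (325–428, 195–277). Measuring next.

```bash
cat > h.py <<'E'
import numpy as np, cv2
from cell import *
def cal(n):
    c=calibration(n); R=cv2.Rodrigues(c["rvec"])[0]; f=200/np.tan(np.radians(c["fovy"])/2)
    return R,np.array(c["tvec"]),f,c["cx"],c["cy"]
def cloud(n,d,C=None):
    R,t,f,cx,cy=C or cal(n); v,u=np.mgrid[:400,:640]
    P=np.stack([(u-cx)/f*d,(v-cy)/f*d,d],-1); W=(P-t)@R; W[d<=0]=np.nan; return W
def proj(n,X,C=None):
    R,t,f,cx,cy=C or cal(n); p=np.asarray(X)@R.T+t; return p[...,:2]/p[...,2:]*f+[cx,cy]
def ray(n,uv,z):
    R,t,f,cx,cy=cal(n); uv=np.asarray(uv,float); o=-R.T@t
    dd=np.stack([(uv[...,0]-cx)/f,(uv[...,1]-cy)/f,np.ones(uv.shape[:-1])],-1)@R
    return o+dd*((z-o[2])/dd[...,2])[...,None]
def sphere(P):
    A=np.c_[2*P,np.ones(len(P))]; s=np.linalg.lstsq(A,(P**2).sum(1),rcond=None)[0]
    return s[:3],np.sqrt(s[3]+s[:3]@s[:3])
E
python3 - <<'E'
from h import *
np.set_printoptions(precision=4,suppress=True)
d=np.load("pics/top0.npy"); W=cloud("top",d)
for nm,(u,v) in dict(b=(286,228),a=(288,258),c=(262,244)).items():
    yy,xx=np.mgrid[:400,:640]; m=((xx-u)**2+(yy-v)**2<81)&np.isfinite(W[...,0])
    print(nm,sphere(W[m]),W[v,u])
for nm,(u,v) in dict(post=(312,237),traymid=(375,235),table=(300,310),pot=(377,158),bottle=(281,169),coil=(317,165)).items(): print(nm,W[v,u])
img=cv2.imread("pics/top0.png")[170:310,190:450]; cv2.imwrite("pics/crop0.png",cv2.resize(img,None,fx=3,fy=3,interpolation=cv2.INTER_CUBIC))
hm=W[...,2][170:310,190:450]; print(np.nanmin(hm),np.nanmax(hm))
cv2.imwrite("pics/hm0.png",cv2.resize(cv2.applyColorMap(np.clip(np.nan_to_num(hm)/.18*255,0,255).astype(np.uint8),cv2.COLORMAP_JET),None,fx=3,fy=3,interpolation=cv2.INTER_NEAREST))
E
```

```text
b (array([0.5379, 0.1315, 0.123 ]), np.float64(0.024072760289364205)) [0.5367 0.1289 0.1439]
a (array([0.4608, 0.1244, 0.1244]), np.float64(0.023106165693236192)) [0.4595 0.1226 0.1439]
c (array([0.4948, 0.1917, 0.1367]), np.float64(0.023991634254194455)) [0.4941 0.1881 0.1629]
post [0.5136 0.0612 0.1462]
traymid [ 0.5288 -0.1212  0.0113]
table [ 0.3152  0.0942 -0.0006]
pot [ 0.7586 -0.1311  0.0083]
bottle [0.7039 0.1482 0.0953]
coil [0.7339 0.048  0.0173]
-0.01064283552849662 0.16308035300803483
```

View pics/crop0.png

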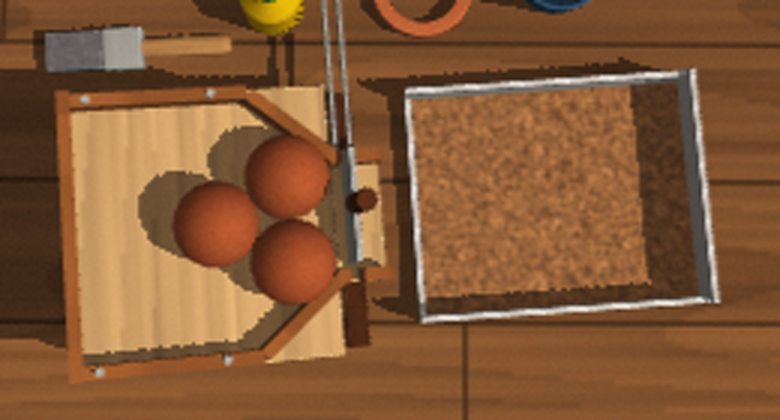

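View pics/hm0.png

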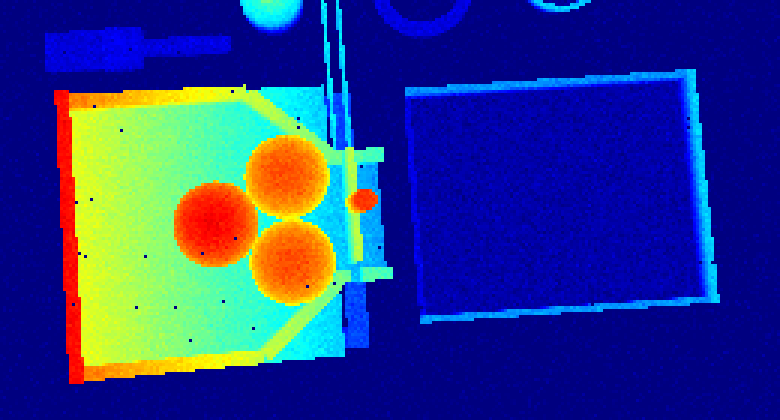

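```bash
python3 - <<'E'
from h import *
np.set_printoptions(precision=4,suppress=True)
img=cv2.imread("pics/top0.png"); d=np.load("pics/top0.npy"); W=cloud("top",d)
# balls by image mask + z plane (contour min circle), top & scene triangulation
for n in ("top","scene"):
    im=cv2.imread(f"pics/{n}0.png"); dd=np.load(f"pics/{n}0.npy"); w=cloud(n,dd)
    hsv=cv2.cvtColor(im,cv2.COLOR_BGR2HSV)
# fixed-radius sphere fit
from scipy.optimize import least_squares
yy,xx=np.mgrid[:400,:640]
B={}
for nm,(u,v) in dict(b=(286,228),a=(288,258),c=(262,244)).items():
    m=((xx-u)**2+(yy-v)**2<11**2)&np.isfinite(W[...,0])
    P=W[m]; r=least_squares(lambda c:np.linalg.norm(P-c,axis=1)-.038,W[v,u]-[0,0,.038],loss="soft_l1",f_scale=.002)
    B[nm]=r.x; print(nm,r.x,np.sqrt(np.mean(r.fun**2)))
# floor plane
box=np.zeros((400,640),bool); box[170+120:170+121]=0
m=(yy>170+40)&(yy<170+110)&(xx>190+30)&(xx<190+55)
P=W[m];P=P[np.isfinite(P[:,0])]; A=np.c_[P[:,:2],np.ones(len(P))]; s=np.linalg.lstsq(A,P[:,2],rcond=None)[0]
print("floor grad",s,np.hypot(*s[:2]),np.degrees(np.arctan2(-s[0],s[1])))
# outer uphill wall edge: in crop (57..,90)->(70,380)/3
z=.071+.2126*.149+.028
c=np.array([[57,92],[71,382]])/3+[190,170]
print("uphill edge",ray("top",c,.071+.2126*.19+.027))
c=np.array([[406,88],[420,322],[694,70],[718,302]])/3+[190,170]
print("tray corners", ray("top",c[:2],.05),ray("top",c[2:],.06))
m=(W[...,2]>.045)&(W[...,2]<.075)&(xx>320)&(xx<435)&(yy>185)&(yy<280)
P=W[m]; r=cv2.minAreaRect((P[:,:2]*1000).astype(np.float32)); print("tray rect walls",r,cv2.boxPoints(r))
m=(W[...,2]>.135)&(xx>303)&(xx<318)&(yy>228)&(yy<246); print("post top",W[m].mean(0),m.sum())
E
```

```text
b [0.5388 0.134  0.1064] 0.0019312407441252578
a [0.4629 0.1265 0.1066] 0.0019252849264197003
c [0.4952 0.1947 0.1201] 0.0017978493503649439
floor grad [-0.0207  0.2077  0.0518] 0.20875452766928346 5.680435141079861
uphill edge [[0.608  0.3328 0.1384]
 [0.3594 0.3106 0.1384]]
tray corners [[0.6267 0.0241 0.05  ]
 [0.4085 0.0108 0.05  ]] [[ 0.6441 -0.2476  0.06  ]
 [ 0.428  -0.263   0.06  ]]
tray rect walls ((528.6102905273438, -118.61959838867188), (220.30796813964844, 275.4222717285156), 4.153896331787109) [[ 408.7704   10.7507]
 [ 428.7209 -263.9481]
 [ 648.4501 -247.9899]
 [ 628.4997   26.7089]]
post top [0.5161 0.0638 0.1466] 51
```

Chute yaw is about 5.5° and its origin is near (0.502, 0.136). The tray centre is at (0.529, -0.119), so it has about 46 mm to travel. First I'll turn the tool so its y axis lies along chute +x.

```bash
python3 -m pendant '[[[-0.3,0,0],[1,0,0]],[[-0.3,0,0],[1,0,0]],[[-0.3,0,0],[1,0,0]],[[0,0,0],[1,0,0]],[[0,0,0],[1,0,0]]]' 1
python3 -m pendant '[[[0,0,0],[1,0,0]],[[0,0,0],[1,0,0]],[[0,0,0],[1,0,0]],[[0,0,0],[1,0,0]],[[0,0,0],[1,0,0]]]'
python3 -m pendant '[[[0,0,0],[1,0,0]],[[0,0,0],[1,0,0]],[[0,0,0],[1,0,0]],[[0,0,0],[1,0,0]],[[0,0,0],[1,0,0]]]'
cat >> h.py <<'E'
O=np.array([.5016,.1363]); yaw=np.radians(5.5)
ex=np.array([np.cos(yaw),np.sin(yaw)]); ey=np.array([-ex[1],ex[0]])
def ch(x,y,z): return np.r_[O+ex*x+ey*y,z]
def inch(P): P=np.asarray(P); return np.r_[(P[:2]-O)@ex,(P[:2]-O)@ey,P[2]]*1000
def go(T):
    s=state(); R=np.array(s["eef_rot"]); d=R.T@(np.asarray(T)-s["eef_pos"])/.06
    a=np.degrees(np.arctan2(R[1,1],R[0,1]))
    print("t",s["time_s"],"chute mm",inch(s["eef_pos"]).round(1),"need units",d.round(2),"yaw",a.round(2),"F",np.round(s["contact_force"],1),"w",round(s["width"],4))
E
python3 - <<'E'
from h import *
go(ch(0.002,-.44,.23))
print(state()["q"])
E
```

```text
time_s: 0.78
eef_pos: [0.2154, 0.4788, 0.2457]
eef_rot: [[-0.0, 0.699, 0.715], [-0.0, 0.715, -0.699], [-1.0, -0.0, -0.0]]
contact_force: [0.2, -0.6, 0.6]
width: 0.0854
time_s: 1.4
eef_pos: [0.2153, 0.4786, 0.2452]
eef_rot: [[-0.001, 0.901, 0.433], [-0.001, 0.433, -0.901], [-1.0, -0.001, 0.001]]
contact_force: [0.2, -0.2, -1.0]
width: 0.0855
time_s: 2.02
eef_pos: [0.2153, 0.4786, 0.2452]
eef_rot: [[-0.001, 0.995, 0.098], [-0.001, 0.098, -0.995], [-1.0, -0.001, 0.001]]
contact_force: [-0.0, -0.1, -0.7]
width: 0.0854
t 2.025 chute mm [-252.2  368.1  245.2] need units [ 0.26  4.2  13.48] yaw 5.64 F [-0.  -0.1 -0.7] w 0.0854
[1.02019384e+00 6.96685673e-02 2.29187477e-01 1.73127513e+00
 8.89257686e-06 2.49250003e+00]
```

```bash
python3 -m pendant '[[[0,0.3,0.92],[0,0,0]],[[0,0.3,0.92],[0,0,0]],[[0,0.3,0.92],[0,0,0]],[[0,0.3,0.92],[0,0,0]],[[0,0.3,0.92],[0,0,0]]]'
python3 -m pendant '[[[0,0.3,0.92],[0,0,0]],[[0,0.3,0.92],[0,0,0]],[[0,0.3,0.92],[0,0,0]],[[0,0.3,0.92],[0,0,0]],[[0,0.3,0.92],[0,0,0]]]'
python3 -m pendant '[[[0,0.3,0.92],[0,0,0]],[[0,0.3,0.92],[0,0,0]],[[0,0.3,0.92],[0,0,0]],[[0,0.3,0.92],[0,0,0]],[[0,0,0.6],[0,0,0]]]'
python3 - <<'E'
from h import *
go(ch(0.002,-.45,.02))
p,d=camera("wrist"); cv2.imwrite("pics/w1.png",p[:,:,::-1]); np.save("pics/w1.npy",d)
E
```

```text
time_s: 2.65
eef_pos: [0.333, 0.2115, 0.2454]
eef_rot: [[0.0, 0.995, 0.101], [-0.0, 0.101, -0.995], [-1.0, 0.0, 0.0]]
contact_force: [0.5, -0.6, -0.1]
width: 0.0854
time_s: 3.28
eef_pos: [0.4504, -0.0542, 0.2455]
eef_rot: [[0.0, 0.995, 0.1], [0.0, 0.1, -0.995], [-1.0, 0.0, -0.0]]
contact_force: [1.1, 0.5, 0.6]
width: 0.0856
time_s: 3.9
eef_pos: [0.548, -0.3029, 0.2435]
eef_rot: [[-0.002, 0.995, 0.1], [0.001, 0.1, -0.995], [-1.0, -0.002, -0.001]]
contact_force: [0.8, 0.7, -0.4]
width: 0.0855
t 3.9 chute mm [   4.1 -441.6  243.5] need units [ 3.73 -0.03  0.14] yaw 5.72 F [ 0.8  0.7 -0.4] w 0.0855
```

View pics/w1.png

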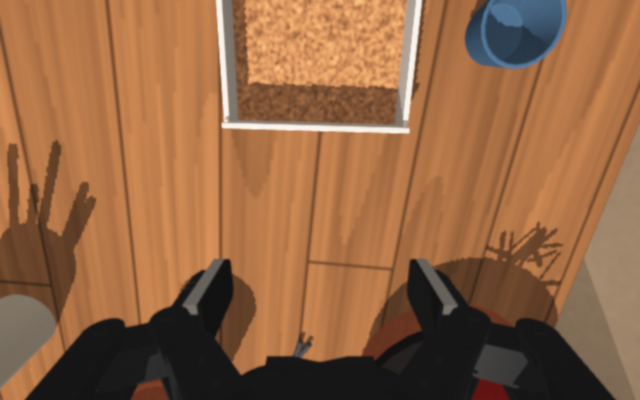

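The wrist view shows the tray's far wall at row 125, centred at column 316, square to the gripper. I'll check that the area below the gripper is clear of the potted tree.

```bash
python3 - <<'E'
from h import *
W=cloud("top",np.load("pics/top0.npy")).reshape(-1,3); W=W[np.isfinite(W[:,0])]
C=np.c_[(W[:,:2]-O)@ex,(W[:,:2]-O)@ey,W[:,2]]*1000
m=(abs(C[:,0])<170)&(C[:,1]<-400)&(C[:,1]>-700)&(C[:,2]>10)
P=C[m]; print(len(P), P[P[:,1].argmax()] if len(P) else '', P[P[:,0].argmin()] if len(P) else '')
m=(abs(C[:,0])<40)&(C[:,1]<-350)&(C[:,1]>-420)&(C[:,2]>45); print(C[m].mean(0),C[m].min(0),C[m].max(0))
E
```

```text
253 [ 169.8275498  -668.55868471   81.83627031] [ 119.58919971 -698.29511814   74.45783657]
[ 1.59930607e-01 -3.89244867e+02  5.65149508e+01] [ -37.92229426 -393.95307276   45.37495846] [  38.78961167 -385.74364629   64.83979836]
```

```bash
python3 -m pendant '[[[0.9,0,0],[0,0,0]],[[0.9,0,0],[0,0,0]],[[0.9,0,0],[0,0,0]],[[0.7,0,0],[0,0,0]],[[0.3,0,0],[0,0,0]]]'
python3 -m pendant '[[[0,0,-0.2],[0,0,0]],[[0,0,-0.2],[0,0,0]],[[0,0,-0.2],[0,0,0]],[[0,0,-0.1],[0,0,0]],[[0,0,-0.1],[0,0,0]]]'
python3 - <<'E'
from h import *
go(ch(0.002,-.36,.02))
E
```

```text
time_s: 4.58
eef_pos: [0.5449, -0.2986, 0.0196]
eef_rot: [[-0.006, 0.995, 0.101], [0.004, 0.101, -0.995], [-1.0, -0.005, -0.005]]
contact_force: [0.2, 1.0, 0.4]
width: 0.0854
time_s: 5.2
eef_pos: [0.5432, -0.2526, 0.0246]
eef_rot: [[0.001, 0.995, 0.101], [-0.001, 0.101, -0.995], [-1.0, 0.001, 0.001]]
contact_force: [-0.6, 0.2, 0.3]
width: 0.0852
t 5.2 chute mm [   4.1 -391.1   24.6] need units [ 0.08 -0.03 -0.52] yaw 5.8 F [-0.6  0.2  0.3] w 0.0852
```

```bash
python3 -m pendant '[[[0,0,-0.15],[0,0,0]],[[0,0,-0.15],[0,0,0]],[[0,0,-0.1],[0,0,0]]]'
python3 - <<'E'
from h import *
go(ch(0.002,-.36,.02))
p,d=camera("scene"); cv2.imwrite("pics/s2.png",p[:,:,::-1]); np.save("pics/s2.npy",d)
p,d=camera("top"); np.save("pics/t2.npy",d);cv2.imwrite("pics/t2.png",p[:,:,::-1])
E
```

```text
time_s: 5.58
eef_pos: [0.5401, -0.2283, 0.0236]
eef_rot: [[-0.0, 0.995, 0.101], [0.0, 0.101, -0.995], [-1.0, -0.0, -0.0]]
contact_force: [-0.4, 0.0, -0.6]
width: 0.0854
t 5.575 chute mm [   3.4 -366.6   23.6] need units [ 0.06 -0.02 -0.11] yaw 5.79 F [-0.4  0.  -0.6] w 0.0854
```

View pics/s2.png

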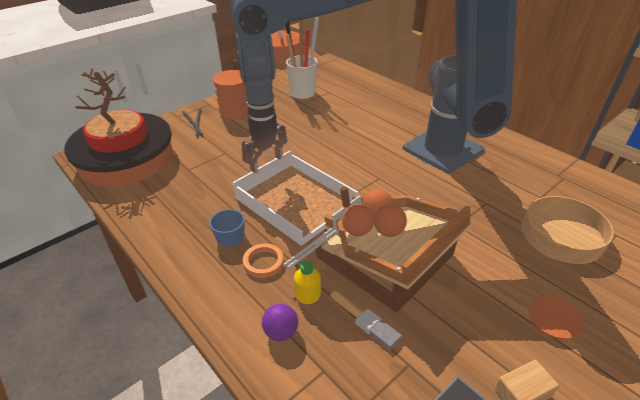

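```bash
python3 - <<'E'
from h import *
a=cv2.imread("pics/s2.png")[120:260,200:400]; b=cv2.imread("pics/t2.png")[140:310,190:460]
cv2.imwrite("pics/c2.png",cv2.resize(a,None,fx=4,fy=4,interpolation=cv2.INTER_CUBIC)); cv2.imwrite("pics/c2t.png",cv2.resize(b,None,fx=2.9,fy=2.9,interpolation=cv2.INTER_CUBIC))
E
```

```text
(no output)
```

View pics/c2.png

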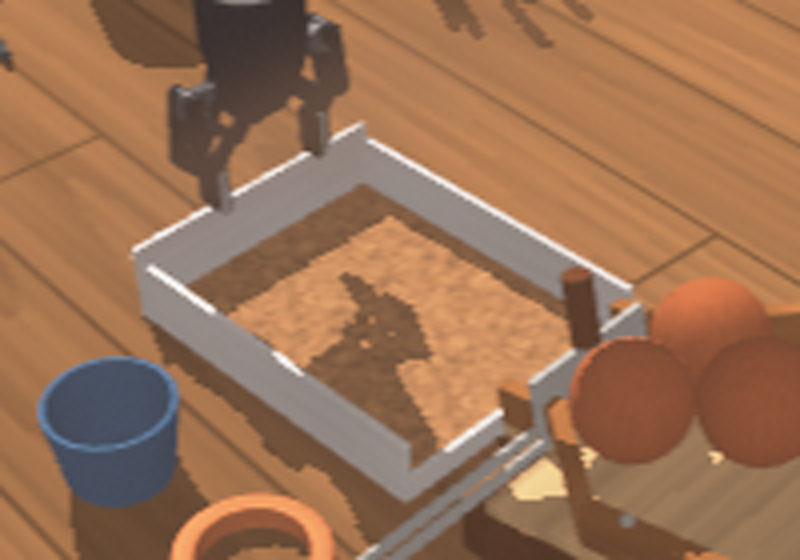

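View pics/c2t.png

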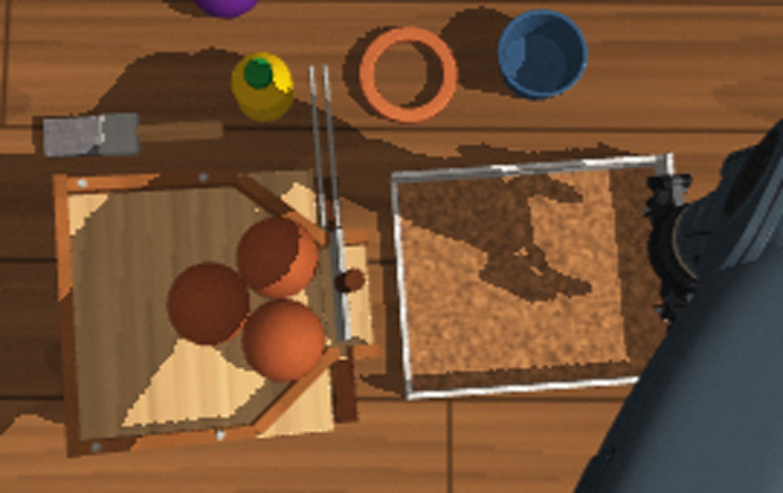

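```bash
python3 - <<'E'
from h import *
for f in ("t2","top0"):
    W=cloud("top",np.load(f"pics/{f}.npy")).reshape(-1,3); W=W[np.isfinite(W[:,0])]
    C=np.c_[(W[:,:2]-O)@ex,(W[:,:2]-O)@ey,W[:,2]]*1000
    m=(abs(C[:,0])<160)&(C[:,1]<-100)&(C[:,1]>-340)&(C[:,2]>40)&(C[:,2]<60)
    P=C[m]; print(f,len(P),np.percentile(P[:,1],[0,1,5]),P[:,1].max(),np.percentile(P[:,0],[1,99]))
    m=(C[:,0]>60)&(C[:,0]<95)&(C[:,1]<-330)&(C[:,1]>-430)&(C[:,2]>50)&(C[:,2]<75); print(C[m].mean(0) if m.any() else None, m.sum())
W=cloud("scene",np.load("pics/s2.npy")); 
for (u,v) in [(255,170),(254,168),(255,172),(279,157),(280,155),(249,150),(270,165)]:
    print(u,v,inch(W[v,u]).round(0))
E
```

```text
t2 372 [-337.79082206 -335.22997933 -325.61268014] -116.0053934427265 [-108.40884144  114.18623205]
[  91.05952798 -390.93717288   58.56230222] 7
top0 372 [-339.58991636 -337.12377577 -328.10865994] -116.08880764171354 [-108.44838256  114.23672098]
[  76.9611667  -391.28797699   57.79401876] 35
255 170 [  54. -357.   91.]
254 168 [  53. -361.   95.]
255 172 [  54. -359.   83.]
279 157 [ -38. -358.   87.]
280 155 [ -42. -358.   92.]
249 150 [  65. -358.  162.]
270 165 [ -28. -391.   48.]
```

The depth puts the fingertips at about z = 0.08, although the reported TCP z is 0.024. I'll check that discrepancy with the wrist camera before moving further.

```bash
python3 - <<'E'
from h import *
C=cal("wrist"); p,d=camera("wrist"); cv2.imwrite("pics/w3.png",p[:,:,::-1]); np.save("pics/w3.npy",d)
W=cloud("wrist",d,C); R,t,*_=C; print("cam",inch(-R.T@t), "q",state()["q"])
for v in (20,60,100,140,180,220,260,300,340,380): print(v,[ (inch(W[v,u]).round(0).astype(int).tolist() if d[v,u]>0 else None) for u in (60,200,320,440,580)])
R,t,*_=cal("scene"); print("scenecam",inch(-R.T@t))
E
```

```text
cam [   3.56867863 -286.63885979  205.12986535] q [-5.14566805e-01  2.35159122e-01 -2.84642374e-02  1.30728943e+00
 -1.70422490e-04  9.54991999e-01]
20 [[-150, -242, 1], [-65, -243, 7], [3, -242, 8], [72, -242, 7], [157, -240, 0]]
60 [[-157, -263, -1], [-68, -264, 8], [4, -263, 7], [75, -263, 8], [164, -261, -1]]
100 [[-163, -287, 0], [-70, -286, 7], [4, -286, 7], [78, -285, 7], [170, -285, -1]]
140 [[-169, -312, 0], [-73, -310, 8], [4, -310, 8], [81, -310, 7], [177, -310, 0]]
180 [[-177, -340, 0], [-76, -337, 7], [4, -337, 6], [84, -336, 8], [184, -337, 0]]
220 [[-184, -369, 0], [-80, -366, 7], [4, -365, 7], [88, -364, 8], [194, -368, -2]]
260 [[-194, -403, -1], [-74, -386, 27], [4, -388, 23], [87, -390, 19], [202, -400, -1]]
300 [[-203, -438, -1], [-40, -357, 110], [4, -393, 59], [48, -355, 111], [211, -435, 0]]
340 [[-213, -478, -1], [-29, -350, 137], [5, -475, 0], [38, -350, 136], [223, -475, -1]]
380 [[-63, -355, 145], [-25, -350, 149], [4, -356, 144], [32, -348, 150], [70, -354, 145]]
scenecam [657.81512012 453.90901605 817.16514656]
```

View pics/w3.png

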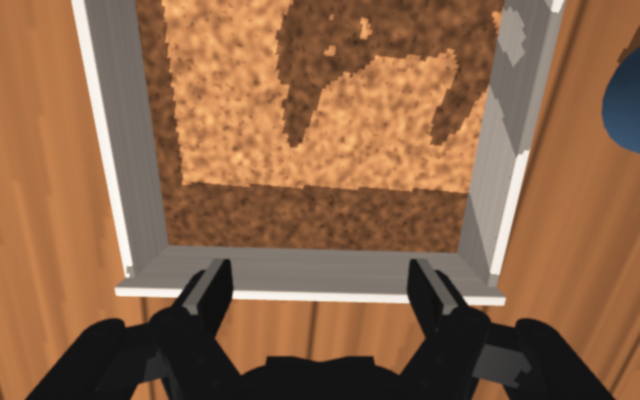

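```bash
python3 - <<'E'
from h import *
d=np.load("pics/w3.npy"); W=cloud("wrist",d)
P=W[240:400].reshape(-1,3); C=np.c_[(P[:,:2]-O)@ex,(P[:,:2]-O)@ey,P[:,2]]*1000
for lo in range(30,160,8):
    m=(C[:,2]>lo)&(C[:,2]<=lo+8)&(abs(C[:,0])<75)
    if m.any(): print(lo,m.sum(),C[m].min(0).round(0),C[m].max(0).round(0))
d2=np.load("pics/s2.npy");W=cloud("scene",d2)
P=W[120:180,235:300].reshape(-1,3); C=np.c_[(P[:,:2]-O)@ex,(P[:,:2]-O)@ey,P[:,2]]*1000
for lo in range(30,160,8):
    m=(C[:,2]>lo)&(C[:,2]<=lo+8)&(abs(C[:,0])<75)&(C[:,1]>-380)
    if m.any(): print("s",lo,m.sum(),C[m].min(0).round(0),C[m].max(0).round(0))
E
```

```text
30 1249 [ -75. -390.   30.] [  61. -385.   38.]
38 1290 [ -75. -391.   38.] [  59. -386.   46.]
46 1368 [ -75. -391.   46.] [  56. -386.   54.]
54 2462 [ -75. -396.   54.] [  54. -386.   61.]
70 89 [ -39. -378.   75.] [  47. -358.   78.]
78 743 [ -51. -379.   78.] [  60. -355.   86.]
86 1065 [ -53. -379.   86.] [  60. -355.   94.]
94 1266 [ -53. -379.   94.] [  61. -355.  102.]
102 1392 [ -52. -379.  102.] [  60. -355.  110.]
110 1135 [ -59. -370.  110.] [  67. -354.  118.]
118 2745 [ -70. -381.  118.] [  75. -352.  126.]
126 8973 [ -71. -380.  126.] [  75. -350.  134.]
134 6774 [ -70. -376.  134.] [  75. -349.  142.]
142 10574 [ -69. -366.  142.] [  75. -348.  150.]
150 2700 [ -67. -356.  150.] [  75. -346.  158.]
s 70 3 [ -41. -377.   77.] [ -39. -361.   78.]
s 78 21 [ -51. -380.   78.] [  59. -356.   85.]
s 86 33 [ -51. -375.   86.] [  62. -354.   94.]
s 94 40 [ -51. -378.   94.] [  61. -355.  102.]
s 102 37 [ -53. -379.  102.] [  61. -355.  110.]
s 110 28 [ -49. -379.  111.] [  61. -355.  118.]
s 118 37 [ -69. -377.  119.] [  73. -351.  126.]
s 126 70 [ -67. -380.  126.] [  74. -353.  134.]
s 134 81 [ -70. -380.  134.] [  75. -350.  142.]
s 142 101 [ -66. -379.  142.] [  75. -349.  150.]
s 150 78 [ -66. -379.  150.] [  75. -350.  158.]
s 158 99 [ -65. -376.  158.] [  75. -346.  166.]
```

Both cameras agree: with the gripper open, the real fingertips are about 52 mm above the reported TCP (z ≈ 0.076), so they passed over the rim (0.060) without touching. The tray hasn't moved. I'll back out, go lower and look again.

```bash
python3 -m pendant '[[[0,0,0.5],[0,0,0]],[[0,0,0.5],[0,0,0]],[[0.2,0,0],[0,0,0]],[[0.2,0,0],[0,0,0]]]'
python3 - <<'E'
from h import *
go(ch(0.0,-.36,-.02))
d=camera("wrist")[1]; W=cloud("wrist",d)
P=W[200:400].reshape(-1,3); C=np.c_[(P[:,:2]-O)@ex,(P[:,:2]-O)@ey,P[:,2]]*1000
for lo in range(20,160,8):
    m=(C[:,2]>lo)&(C[:,2]<=lo+8)&(abs(C[:,0])<75)
    if m.any(): print(lo,m.sum(),C[m].min(0).round(0),C[m].max(0).round(0))
E
```

```text
time_s: 6.22
eef_pos: [0.546, -0.2884, -0.0013]
eef_rot: [[-0.001, 0.995, 0.1], [0.001, 0.1, -0.995], [-1.0, -0.0, -0.001]]
contact_force: [-0.6, 0.2, -0.0]
width: 0.0853
t 6.225 chute mm [   3.5 -427.    -1.3] need units [ 0.31 -0.05 -1.12] yaw 5.75 F [-0.6  0.2 -0. ] w 0.0853
44 623 [ -44. -437.   44.] [  75. -386.   52.]
52 6143 [ -75. -437.   52.] [  75. -385.   60.]
60 1100 [ -54. -438.   60.] [  59. -414.   68.]
68 1311 [ -54. -438.   68.] [  60. -414.   76.]
76 1304 [ -54. -437.   76.] [  60. -414.   84.]
84 1163 [ -63. -428.   84.] [  70. -412.   92.]
92 3646 [ -72. -439.   92.] [  75. -411.  100.]
100 8661 [ -71. -439.  100.] [  75. -408.  108.]
108 7844 [ -71. -433.  108.] [  75. -408.  116.]
116 9715 [ -69. -423.  116.] [  75. -408.  124.]
124 1896 [ -64. -413.  124.] [  35. -405.  130.]
```

```bash
python3 -m pendant '[[[0.33,-0.04,0],[0,0,0]],[[0,0,-0.25],[0,0,0]],[[0,0,-0.2],[0,0,0]],[[0,0,-0.2],[0,0,0]],[[0,0,-0.2],[0,0,0]]]'
python3 - <<'E'
from h import *
go(ch(0.0,-.36,-.02))
E
python3 -m pendant '[[[0,0,-0.15],[0,0,0]],[[0,0,-0.07],[0,0,0]],[[0,0,-0.05],[0,0,0]]]'
python3 - <<'E'
from h import *
go(ch(0.0,-.36,-.02))
p,d=camera("wrist"); cv2.imwrite("pics/w4.png",p[:,:,::-1])
E
```

```text
time_s: 6.9
eef_pos: [0.5393, -0.2378, -0.0192]
eef_rot: [[0.001, 0.995, 0.101], [-0.002, 0.101, -0.995], [-1.0, 0.001, 0.002]]
contact_force: [-0.2, -2.6, -2.0]
width: 0.0855
t 6.9 chute mm [   1.7 -376.   -19.2] need units [ 0.01 -0.03 -0.27] yaw 5.8 F [-0.2 -2.6 -2. ] w 0.0855
time_s: 7.28
eef_pos: [0.5378, -0.2228, -0.0193]
eef_rot: [[0.001, 0.995, 0.1], [-0.002, 0.1, -0.995], [-1.0, 0.001, 0.002]]
contact_force: [1.2, -5.2, 1.8]
width: 0.0854
t 7.275 chute mm [   1.6 -360.9  -19.3] need units [ 0.01 -0.03 -0.02] yaw 5.76 F [ 1.2 -5.2  1.8] w 0.0854
```

View pics/w4.png

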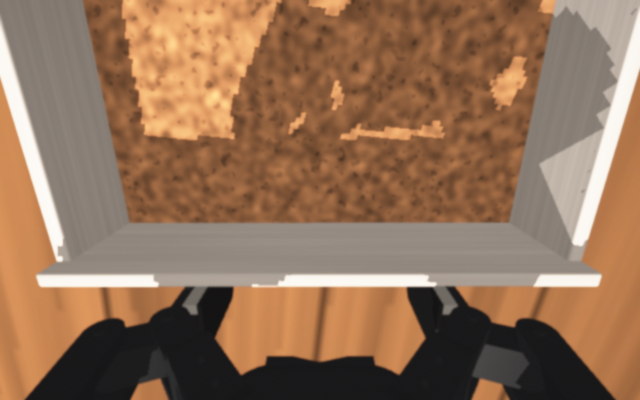

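The fingers now bear on the far wall (row 280) and are pushing it. I'll continue in small steps until the foot stops it.

```bash
python3 -m pendant '[[[0,0,-0.05],[0,0,0]],[[0,0,-0.05],[0,0,0]]]'
python3 -m pendant '[[[0,0,-0.05],[0,0,0]],[[0,0,0],[0,0,0]]]'
python3 - <<'E'
from h import *
go(ch(0.0,-.36,-.02))
p,d=camera("top"); np.save("pics/t5.npy",d);cv2.imwrite("pics/t5.png",p[:,:,::-1])
p,d=camera("scene"); cv2.imwrite("pics/s5.png",p[:,:,::-1])
W=cloud("top",d).reshape(-1,3); W=W[np.isfinite(W[:,0])]
C=np.c_[(W[:,:2]-O)@ex,(W[:,:2]-O)@ey,W[:,2]]*1000
for s in (1,-1):
    m=(s*C[:,0]<125)&(s*C[:,0]>90)&(C[:,1]<-60)&(C[:,1]>-380)&(C[:,2]>40)&(C[:,2]<62); P=C[m]; print(s,P.min(0),P.max(0),np.polyfit(P[:,1],P[:,0],1))
E
```

```text
time_s: 7.58
eef_pos: [0.5373, -0.2173, -0.0193]
eef_rot: [[0.001, 0.995, 0.1], [-0.002, 0.1, -0.995], [-1.0, 0.001, 0.002]]
contact_force: [0.7, -5.1, 1.8]
width: 0.0858
time_s: 7.82
eef_pos: [0.5366, -0.2171, -0.0192]
eef_rot: [[0.001, 0.995, 0.098], [-0.007, 0.098, -0.995], [-1.0, -0.0, 0.007]]
contact_force: [-1.6, -9.8, 1.0]
width: 0.0854
t 7.825 chute mm [   1.  -355.2  -19.2] need units [ 0.01 -0.02  0.08] yaw 5.62 F [-1.6 -9.8  1. ] w 0.0854
1 [  94.30191677 -378.61719508   40.01094402] [124.90984816 -60.03382716  61.99909478] [2.21784708e-02 1.14743281e+02]Traceback (most recent call last):
  File "<stdin>", line 8, in <module>
    return umr_minimum(a, axis, None, out, keepdims, initial, where)
ValueError: zero-size array to reduction operation minimum which has no identity
```

View pics/t5.png

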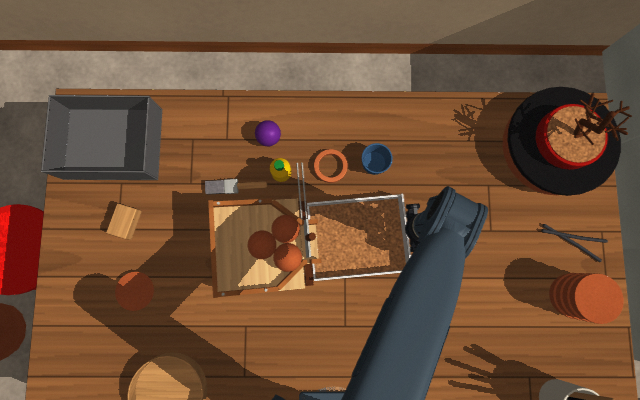

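View pics/s5.png

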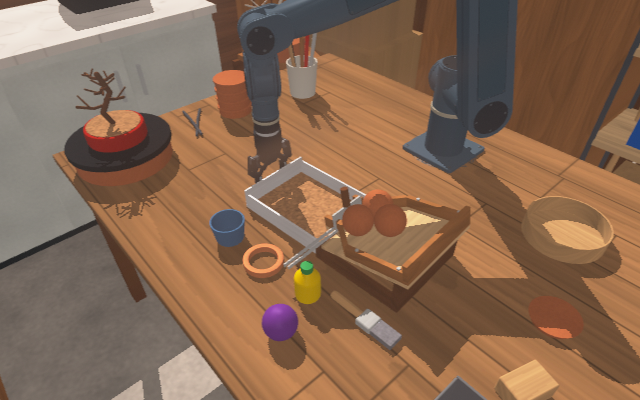

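```bash
python3 -m pendant '[[[0,0,-0.06],[0,0,0]],[[0,0,0],[0,0,0]]]'
python3 - <<'E'
from h import *
d=np.load("pics/t5.npy")
W=cloud("top",d).reshape(-1,3); W=W[np.isfinite(W[:,0])]
C=np.c_[(W[:,:2]-O)@ex,(W[:,:2]-O)@ey,W[:,2]]*1000
m=(C[:,0]<125)&(C[:,0]>95)&(C[:,1]<-120)&(C[:,1]>-360)&(C[:,2]>40)&(C[:,2]<62); P=C[m]; print(P.min(0),P.max(0),np.polyfit(P[:,1],P[:,0],1))
m=(C[:,0]<-90)&(C[:,0]>-125)&(C[:,1]<-120)&(C[:,1]>-360)&(C[:,2]>35)&(C[:,2]<65); P=C[m]; print(len(P),P.mean(0) if len(P) else '', np.polyfit(P[:,1],P[:,0],1) if len(P)>5 else '')
E
```

```text
time_s: 8.18
eef_pos: [0.5354, -0.2172, -0.019]
eef_rot: [[-0.001, 0.995, 0.095], [-0.014, 0.095, -0.995], [-1.0, -0.002, 0.014]]
contact_force: [-3.5, -18.2, -0.2]
width: 0.0854
[  96.54748433 -344.01068732   40.16838646] [ 111.05831344 -121.94334884   61.72577617] [7.05727521e-03 1.08383899e+02]
157 [-106.10784549 -216.83376153   49.04099004] [-2.94360993e-03 -1.06746119e+02]
```

The tray is home: the position stalled while the force rose to 18 N, its yaw matches the chute and it is centred to about 1 mm. Backing off, shutting the fingers and moving up to view the gate post.

```bash
sed -i 's/^O=.*/O=np.array([.5012,.1403]); yaw=np.radians(5.5)/' h.py
python3 -m pendant '[[[0,0,0.6],[0,0,0]],[[0,0,0.4],[0,0,0]],[[-0.9,0,0],[0,0,0]],[[-0.9,0,0],[0,0,0]],[[-0.9,0,0],[0,0,0]]]' -1
python3 -m pendant '[[[-0.2,-0.2,-0.95],[0,0,0]],[[0,-0.2,-0.95],[0,0,0]],[[0,-0.2,-0.95],[0,0,0]],[[0,-0.2,-0.95],[0,0,0]],[[0,0,0],[0,0,0]]]'
python3 - <<'E'
from h import *
go(ch(-.05,-.074,.15))
C=cal("wrist"); p,d=camera("wrist"); cv2.imwrite("pics/w6.png",p[:,:,::-1]); np.save("pics/w6.npy",d); np.savez("pics/w6c.npz",W=cloud("wrist",d,C))
E
```

```text
time_s: 8.8
eef_pos: [0.5413, -0.2673, 0.1424]
eef_rot: [[-0.001, 0.995, 0.101], [0.004, 0.101, -0.995], [-1.0, -0.001, -0.005]]
contact_force: [0.5, -1.0, -0.3]
width: 0.0
time_s: 9.43
eef_pos: [0.4691, -0.0425, 0.1535]
eef_rot: [[-0.002, 0.994, 0.106], [0.004, 0.106, -0.994], [-1.0, -0.002, -0.004]]
contact_force: [0.2, -0.5, -0.8]
width: 0.0001
t 9.425 chute mm [ -49.5 -178.9  153.5] need units [ 0.07  0.01 -1.75] yaw 6.11 F [ 0.2 -0.5 -0.8] w 0.0001
```

View pics/w6.png

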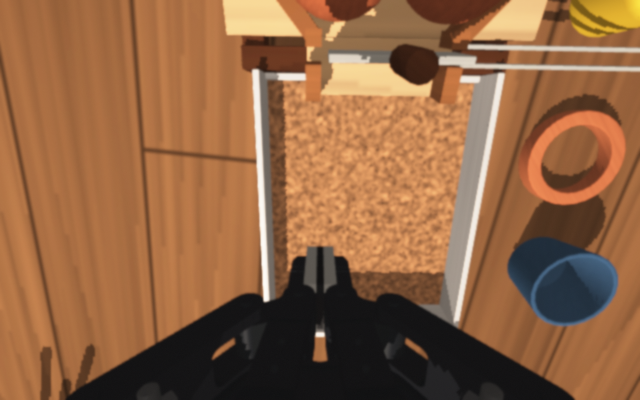

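```bash
python3 - <<'E'
from h import *
W=np.load("pics/w6c.npz")["W"]
for nm,pts in dict(post=[(400,50),(405,60),(412,66),(420,72),(425,60),(430,68),(395,65),(437,65)],wallL=[(313,75),(313,90)],wallR=[(450,75),(450,92),(441,90),(458,90)],board=[(335,55),(375,57),(445,60),(470,61)]).items():
    print(nm,[inch(W[v,u]).round(0).astype(int).tolist() for u,v in pts])
P=W[230:400].reshape(-1,3); C=np.c_[(P[:,:2]-O)@ex,(P[:,:2]-O)@ey,P[:,2]]*1000
for lo in range(170,260,8):
    m=(C[:,2]>lo)&(C[:,2]<=lo+8)
    if m.any(): print(lo,m.sum(),C[m].min(0).round(0),C[m].max(0).round(0))
m=C[:,2]>100; print(C[m].min(0))
# post cloud
P=W[:90,385:442].reshape(-1,3); C=np.c_[(P[:,:2]-O)@ex,(P[:,:2]-O)@ey,P[:,2]]*1000; C=C[np.isfinite(C[:,0])]
for lo in range(100,152,8):
    m=(C[:,2]>lo)&(C[:,2]<=lo+8)&(C[:,1]<-55)
    if m.any(): print("post",lo,m.sum(),C[m].min(0).round(0),C[m].max(0).round(0))
E
```

```text
post [[1, -67, 122], [-1, -76, 143], [2, -80, 149], [7, -82, 147], [-9223372036854775808, -9223372036854775808, -9223372036854775808], [12, -80, 148], [-1, -76, 121], [16, -79, 149]]
wallL [[-55, -79, 82], [-55, -90, 79]]
wallR [[50, -78, 83], [52, -91, 81], [46, -89, 79], [89, -86, 8]]
board [[-39, -68, 100], [-11, -69, 100], [38, -70, 101], [55, -71, 102]]
194 219 [ -62. -174.  195.] [ -36. -168.  202.]
202 461 [ -63. -173.  202.] [ -35. -168.  210.]
210 543 [ -63. -173.  210.] [ -35. -168.  218.]
218 555 [ -63. -173.  218.] [ -35. -167.  226.]
226 757 [ -68. -191.  226.] [ -30. -167.  234.]
234 1894 [ -82. -192.  234.] [ -16. -165.  242.]
242 5135 [ -88. -191.  242.] [ -10. -165.  250.]
250 4055 [ -94. -190.  250.] [  -3. -162.  258.]
258 6356 [-101. -190.  258.] [   3. -161.  266.]
[-110.94572671 -192.01179282  194.78598608]
post 100 113 [ -5. -79. 100.] [ 36. -61. 108.]
post 108 83 [ -2. -81. 108.] [  8. -62. 116.]
post 116 92 [ -2. -83. 116.] [  8. -64. 124.]
post 124 103 [ -2. -85. 124.] [  7. -66. 132.]
post 132 118 [ -2. -87. 132.] [  8. -67. 140.]
post 140 501 [ -2. -89. 140.] [ 17. -68. 148.]
post 148 613 [ -2. -88. 148.] [ 17. -70. 152.]<stdin>:4: RuntimeWarning: invalid value encountered in cast
```

The post is at chute x ≈ +8 mm, y ≈ -75 mm, z 0.10–0.15. The throat walls are at -55 and +51 mm, so the gate starts a few mm open. The shut fingertip is about 41 mm above the reported TCP. Going to the post's -x side.

```bash
python3 -m pendant '[[[0,0,-0.9],[0,0,0]],[[0,0,-0.8],[0,0,0]],[[0.7,0,0],[0,0,0]],[[0.65,0,0],[0,0,0]],[[0,0.1,0],[0,0,0]]]'
python3 - <<'E'
from h import *
go(ch(.088,-.076,.071))
E
```

```text
time_s: 10.1
eef_pos: [0.4629, 0.0546, 0.0684]
eef_rot: [[-0.01, 0.995, 0.099], [0.001, 0.099, -0.995], [-1.0, -0.01, -0.002]]
contact_force: [-0.1, 0.1, 0.3]
width: 0.0003
t 10.1 chute mm [-46.3 -81.6  68.4] need units [-0.07  2.24 -0.09] yaw 5.71 F [-0.1  0.1  0.3] w 0.0003
```

```bash
python3 -m pendant '[[[-0.04,0.35,-0.09],[0,0,0]],[[0,0.35,0],[0,0,0]],[[0,0.35,0],[0,0,0]],[[0,0.35,0],[0,0,0]],[[0,0.3,0],[0,0,0]]]'
python3 - <<'E'
from h import *
go(ch(.088,-.076,.071))
E
```

```text
time_s: 10.72
eef_pos: [0.5689, 0.0696, 0.0769]
eef_rot: [[-0.001, 0.995, 0.099], [0.0, 0.099, -0.995], [-1.0, -0.001, -0.0]]
contact_force: [-2.5, -1.3, 0.8]
width: 0.0003
t 10.725 chute mm [ 60.6 -76.9  76.9] need units [ 0.1   0.46 -0.01] yaw 5.68 F [-2.5 -1.3  0.8] w 0.0003
```

```bash
python3 -m pendant '[[[0.04,0.2,0],[0,0,0]],[[0.03,0.15,0],[0,0,0]],[[0,0.1,0],[0,0,0]]]'
python3 -m pendant '[[[0,0.08,0],[0,0,0]],[[0,0,0],[0,0,0]]]'
python3 - <<'E'
from h import *
go(ch(.088,-.076,.071))
C=cal("wrist"); p,d=camera("wrist"); cv2.imwrite("pics/w7.png",p[:,:,::-1]); np.savez("pics/w7c.npz",W=cloud("wrist",d,C))
p,d=camera("top"); cv2.imwrite("pics/t7.png",cv2.resize(p[150:310,190:450,::-1],None,fx=3,fy=3)); np.save("pics/t7.npy",d)
E
```

```text
time_s: 11.1
eef_pos: [0.5956, 0.0727, 0.0719]
eef_rot: [[0.001, 0.995, 0.1], [-0.001, 0.1, -0.995], [-1.0, 0.001, 0.001]]
contact_force: [-3.4, -1.8, 2.6]
width: -0.0001
time_s: 11.35
eef_pos: [0.5971, 0.0728, 0.0719]
eef_rot: [[-0.005, 0.995, 0.1], [-0.002, 0.1, -0.995], [-1.0, -0.005, 0.002]]
contact_force: [-9.5, -3.0, 7.3]
width: 0.0001
t 11.35 chute mm [ 89.  -76.4  71.9] need units [ 0.01 -0.02 -0.01] yaw 5.75 F [-9.5 -3.   7.3] w 0.0001
```

View pics/w7.png

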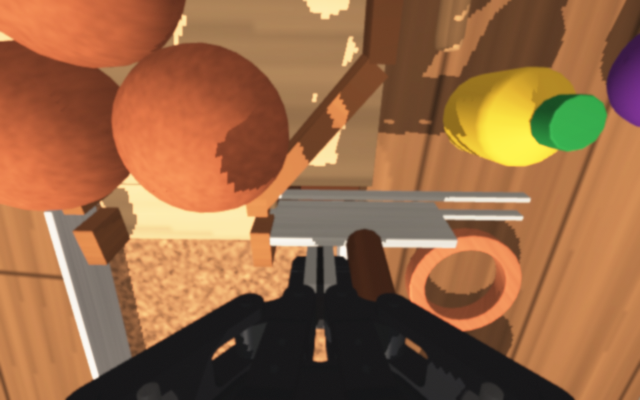

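View pics/t7.png

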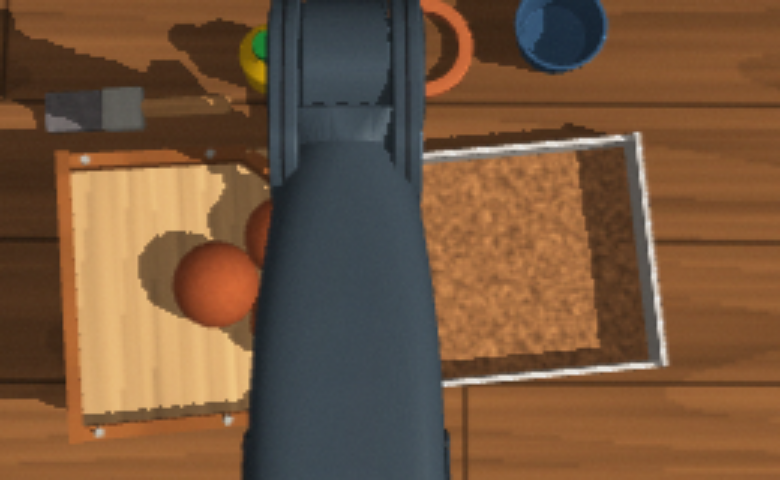

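The gate hit its open stop: the force rose to 9.5 N with the TCP at the predicted x = 89 mm, and the board clears the throat. Balls a and b are still wedged. Next I'll go in front of ball a, on its downhill side.

```bash
python3 -m pendant '[[[0,-0.5,0.05],[0,0,0]],[[0,-0.7,0],[0,0,0]],[[0,-0.7,0],[0,0,0]],[[0,-0.4,0],[0,0,0]],[[0.2,0,0],[0,0,0]]]'
python3 - <<'E'
from h import *
go(ch(-.041,-.062,.060))
E
```

```text
time_s: 12.08
eef_pos: [0.463, 0.0572, 0.0598]
eef_rot: [[0.004, 0.995, 0.101], [0.001, 0.101, -0.995], [-1.0, 0.004, -0.0]]
contact_force: [-0.1, 0.5, 0.1]
width: 0.0
t 12.075 chute mm [-46.  -79.   59.8] need units [-0.    0.08 -0.28] yaw 5.79 F [-0.1  0.5  0.1] w 0.0
```

```bash
python3 -m pendant '[[[0,0.08,-0.25],[0,0,0]],[[-0.02,0,-0.12],[0,0,0]],[[-0.02,0,-0.12],[0,0,0]],[[-0.02,0,-0.12],[0,0,0]],[[-0.02,0,-0.12],[0,0,0]]]'
python3 - <<'E'
from h import *
go(ch(-.041,-.02,.068))
C=cal("wrist"); p,d=camera("wrist"); cv2.imwrite("pics/w8.png",p[:,:,::-1])
E
```

```text
time_s: 12.7
eef_pos: [0.4641, 0.1007, 0.0649]
eef_rot: [[0.002, 0.995, 0.1], [-0.001, 0.1, -0.995], [-1.0, 0.002, 0.002]]
contact_force: [1.4, -5.8, 4.5]
width: -0.0001
t 12.7 chute mm [-40.8 -35.8  64.9] need units [-0.05 -0.   -0.26] yaw 5.75 F [ 1.4 -5.8  4.5] w -0.0001
```

View pics/w8.png

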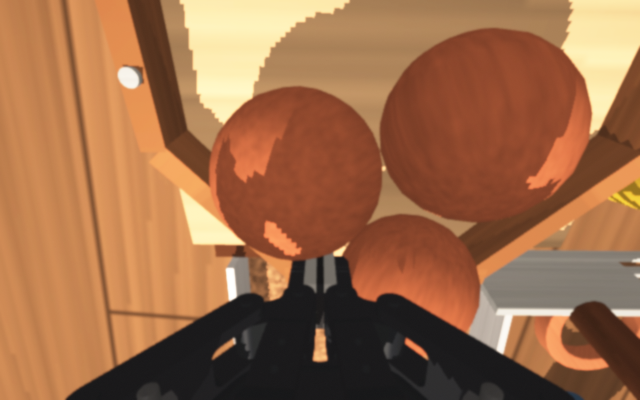

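Ball a is pushed uphill, b has dropped into the throat at (415,290), and c is swinging round to the right at (485,125). I'll hold a moment and look again.

```bash
python3 -m pendant '[[[-0.02,0,-0.12],[0,0,0]],[[-0.02,0,-0.12],[0,0,0]],[[0,0,0],[0,0,0]],[[0,0,0],[0,0,0]]]'
python3 - <<'E'
from h import *
go(ch(-.041,-.02,.068))
C=cal("wrist"); p,d=camera("wrist"); cv2.imwrite("pics/w9.png",p[:,:,::-1])
p,d=camera("scene"); cv2.imwrite("pics/s9.png",p[:,:,::-1])
E
```

```text
time_s: 13.25
eef_pos: [0.4611, 0.1155, 0.066]
eef_rot: [[-0.001, 0.995, 0.101], [0.001, 0.101, -0.995], [-1.0, -0.001, -0.001]]
contact_force: [0.5, -1.3, 1.5]
width: 0.0003
t 13.25 chute mm [-42.3 -20.8  66. ] need units [-0.03  0.02 -0.01] yaw 5.78 F [ 0.5 -1.3  1.5] w 0.0003
```

View pics/w9.png

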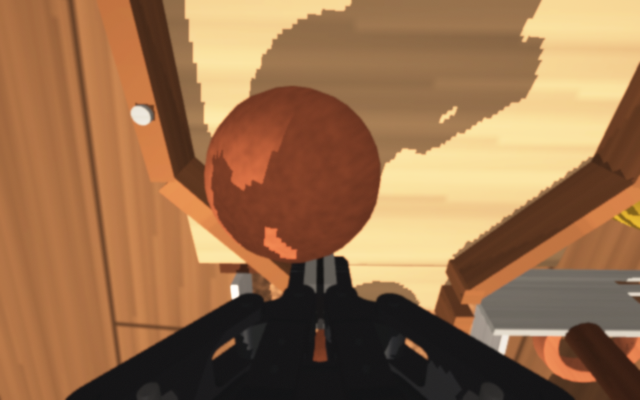

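View pics/s9.png

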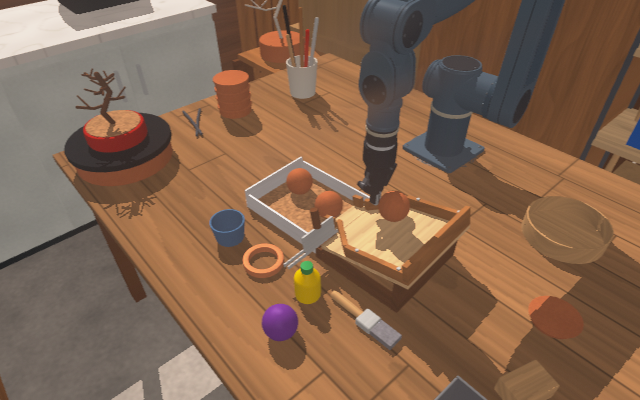

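Balls b and c have rolled out; b is in the tray and c is just leaving the lip at (330,203). Ball a is held uphill alone, so I'll lift the fingers straight up and let it roll.

```bash
python3 -m pendant '[[[-0.6,0,0],[0,0,0]],[[-0.9,0,0],[0,0,0]],[[-0.5,0,0],[0,0,0]],[[0,0,0],[0,0,0]],[[0,0,0],[0,0,0]]]'
python3 -m pendant '[[[0,0,0.5],[0,0,0]],[[0,0,0.4],[0,0,0]],[[0,0,0],[0,0,0]],[[0,0,0],[0,0,0]]]'
python3 - <<'E'
from h import *
go(ch(.15,-.076,.2))
C=cal("wrist"); p,d=camera("wrist"); cv2.imwrite("pics/w10.png",p[:,:,::-1]);np.savez("pics/w10c.npz",W=cloud("wrist",d,C))
p,d=camera("scene"); cv2.imwrite("pics/s10.png",p[:,:,::-1])
E
```

```text
time_s: 13.98
eef_pos: [0.4606, 0.1156, 0.1847]
eef_rot: [[-0.003, 0.995, 0.101], [0.001, 0.101, -0.995], [-1.0, -0.003, -0.001]]
contact_force: [0.2, 0.1, -0.7]
width: -0.0003
time_s: 14.48
eef_pos: [0.4659, 0.0621, 0.1848]
eef_rot: [[-0.003, 0.995, 0.101], [0.001, 0.101, -0.995], [-1.0, -0.003, -0.001]]
contact_force: [-0.1, -0.3, -0.1]
width: 0.0003
t 14.475 chute mm [-42.6 -74.4 184.8] need units [-0.26  3.21  0.04] yaw 5.77 F [-0.1 -0.3 -0.1] w 0.0003
```

View pics/w10.png

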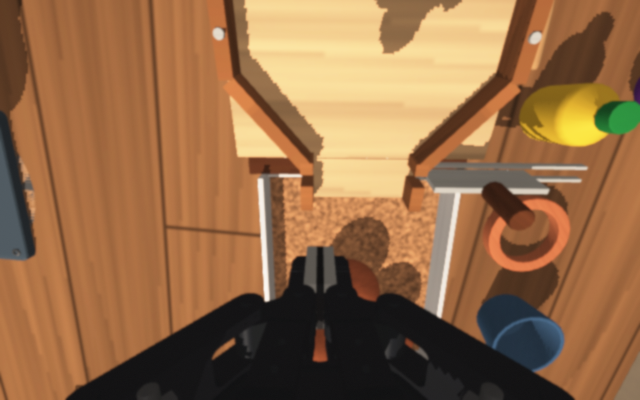

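View pics/s10.png

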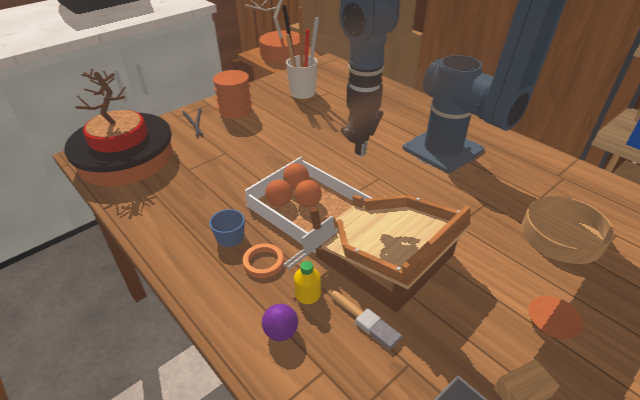

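All three balls are in the tray, at (278,193), (296,175) and (307,193), and the chute is empty. Next is the post's +x side to shut the gate.

```bash
python3 - <<'E'
from h import *
W=np.load("pics/w10c.npz")["W"]
P=W[170:240,475:545].reshape(-1,3); C=np.c_[(P[:,:2]-O)@ex,(P[:,:2]-O)@ey,P[:,2]]*1000; C=C[C[:,2]>112]; print(C.min(0),C.max(0))
E
python3 -m pendant '[[[0,0.9,0],[0,0,0]],[[0,0.9,0],[0,0,0]],[[0,0.9,0],[0,0,0]],[[0,0.55,0.03],[0,0,0]],[[0,0,0],[0,0,0]]]'
python3 - <<'E'
from h import *
go(ch(.152,-.076,.072))
E
```

```text
[102.52681252 -89.98759327 112.03380777] [122.73204988 -63.04153536 151.06125816]
time_s: 15.2
eef_pos: [0.6621, 0.0804, 0.1829]
eef_rot: [[-0.004, 0.995, 0.102], [0.0, 0.102, -0.995], [-1.0, -0.004, -0.001]]
contact_force: [-0.4, -0.7, -0.2]
width: -0.0003
t 15.2 chute mm [154.4 -75.1 182.9] need units [ 1.85 -0.03  0.02] yaw 5.84 F [-0.4 -0.7 -0.2] w -0.0003
```

```bash
python3 -m pendant '[[[0.7,0,0],[0,0,0]],[[0.7,0,0],[0,0,0]],[[0.45,0,0],[0,0,0]],[[0,-0.2,0],[0,0,0]],[[0,-0.3,0],[0,0,0]]]'
python3 - <<'E'
from h import *
go(ch(.0216,-.076,.072))
E
python3 -m pendant '[[[0,-0.35,0],[0,0,0]],[[0,-0.35,0],[0,0,0]],[[0,-0.35,0],[0,0,0]],[[0,-0.3,0],[0,0,0]],[[0,-0.15,0],[0,0,0]]]'
python3 - <<'E'
from h import *
go(ch(.0216,-.076,.072))
E
```

```text
time_s: 15.82
eef_pos: [0.6309, 0.0773, 0.0748]
eef_rot: [[0.001, 0.995, 0.102], [0.001, 0.102, -0.995], [-1.0, 0.001, -0.001]]
contact_force: [4.2, 0.2, -2.3]
width: 0.0002
t 15.825 chute mm [123.1 -75.1  74.8] need units [ 0.04 -1.69  0.  ] yaw 5.83 F [ 4.2  0.2 -2.3] w 0.0002
time_s: 16.45
eef_pos: [0.5412, 0.0686, 0.0761]
eef_rot: [[0.002, 0.995, 0.102], [0.002, 0.102, -0.995], [-1.0, 0.003, -0.001]]
contact_force: [3.8, 2.0, -0.9]
width: 0.0001
t 16.45 chute mm [ 32.9 -75.2  76.1] need units [ 0.07 -0.19  0.01] yaw 5.84 F [ 3.8  2.  -0.9] w 0.0001
```

```bash
python3 -m pendant '[[[0.03,-0.1,0],[0,0,0]],[[0,-0.1,0],[0,0,0]],[[0,0,0],[0,0,0]]]'
python3 -m pendant '[[[0,-0.07,0],[0,0,0]],[[0,-0.06,0],[0,0,0]],[[0,0,0],[0,0,0]]]'
python3 - <<'E'
from h import *
go(ch(.0216,-.076,.072))
E
```

```text
time_s: 16.82
eef_pos: [0.5304, 0.0662, 0.0741]
eef_rot: [[0.002, 0.995, 0.101], [0.0, 0.101, -0.995], [-1.0, 0.002, -0.0]]
contact_force: [2.7, 0.8, 1.7]
width: -0.0001
time_s: 17.2
eef_pos: [0.5309, 0.0662, 0.0746]
eef_rot: [[0.017, 0.995, 0.101], [0.003, 0.101, -0.995], [-1.0, 0.017, -0.001]]
contact_force: [20.8, 4.7, -7.1]
width: -0.0004
t 17.2 chute mm [ 22.5 -76.6  74.6] need units [ 0.04 -0.02 -0.01] yaw 5.78 F [20.8  4.7 -7.1] w -0.0004
```

The gate is against its shut stop: the force rose to 21 N with no further travel, at x = 22 mm (predicted 21.6). Retreating, then checking.

```bash
python3 -m pendant '[[[0,0.3,0],[0,0,0]],[[0,0.2,0],[0,0,0]],[[-0.9,0,0],[0,0,0]],[[-0.9,0,0],[0,0,0]],[[0,-0.5,0.5],[0,0,0]]]'
python3 -m pendant '[[[0,-0.6,0.6],[0,0,0]],[[0,-0.9,0],[0,0,0]],[[0,-0.9,0],[0,0,0]],[[0,0,0],[0,0,0]],[[0,0,0],[0,0,0]]]'
python3 - <<'E'
from h import *
go(ch(0,-.2,.2))
C=cal("wrist"); p,d=camera("wrist"); cv2.imwrite("pics/w11.png",p[:,:,::-1]);np.savez("pics/w11c.npz",W=cloud("wrist",d,C))
p,d=camera("scene"); cv2.imwrite("pics/s11.png",p[:,:,::-1])
p,d=camera("top"); cv2.imwrite("pics/t11.png",p[:,:,::-1]); np.save("pics/t11.npy",d)
E
```

```text
time_s: 17.82
eef_pos: [0.5286, 0.0357, 0.1869]
eef_rot: [[0.009, 0.995, 0.103], [-0.001, 0.103, -0.995], [-1.0, 0.009, 0.002]]
contact_force: [-0.2, -0.3, 0.4]
width: -0.0001
time_s: 18.45
eef_pos: [0.3855, -0.015, 0.1814]
eef_rot: [[-0.0, 0.995, 0.1], [-0.0, 0.1, -0.995], [-1.0, -0.0, 0.0]]
contact_force: [-0.5, 1.2, 0.2]
width: 0.0
t 18.45 chute mm [-130.1 -143.5  181.4] need units [-0.31  2.16  0.95] yaw 5.75 F [-0.5  1.2  0.2] w 0.0
```

View pics/w11.png

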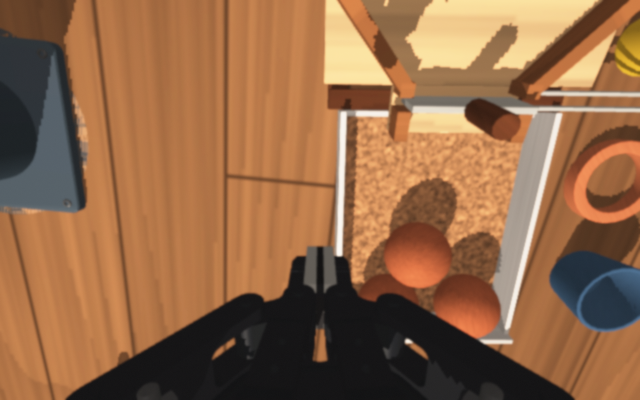

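View pics/s11.png

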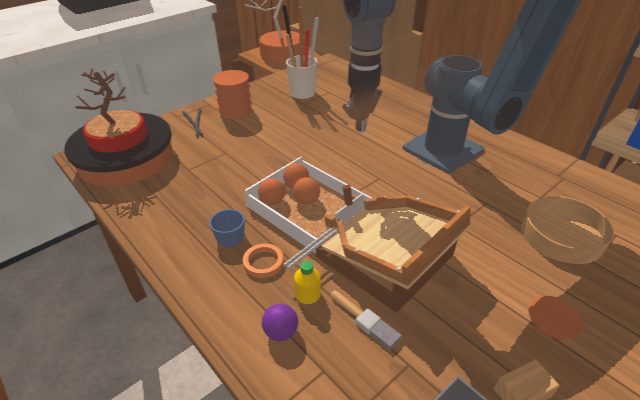

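View pics/t11.png

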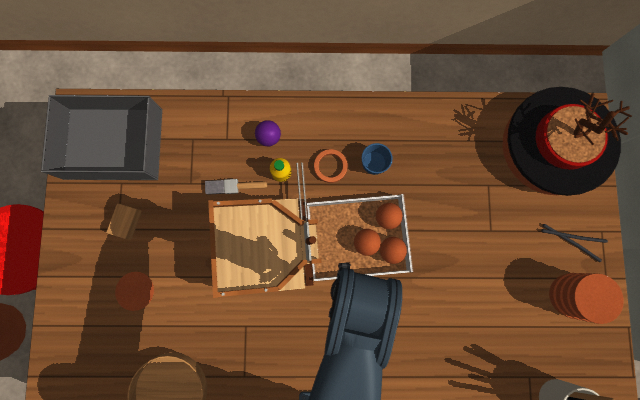

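```bash
python3 - <<'E'
from h import *
W=np.load("pics/w11c.npz")["W"]
f=lambda P:np.c_[(P[:,:2]-O)@ex,(P[:,:2]-O)@ey,P[:,2]]*1000
C=f(W[80:145,455:530].reshape(-1,3)); C=C[C[:,2]>112]; print("post",C.min(0),C.max(0))
C=f(W[80:145,380:560].reshape(-1,3)); m=(C[:,2]>90)&(C[:,2]<110)&(C[:,1]<-55)&(C[:,1]>-78); print("board",C[m].min(0),C[m].max(0))
for F in ("t5","t11"):
    C=f(cloud("top",np.load(f"pics/{F}.npy")).reshape(-1,3)); 
    m=(C[:,0]<125)&(C[:,0]>95)&(C[:,1]<-120)&(C[:,1]>-390)&(C[:,2]>40)&(C[:,2]<64); print(F,C[m].min(0),C[m].max(0),np.polyfit(C[m][:,1],C[m][:,0],1))
    m=(C[:,0]<100)&(C[:,0]>60)&(C[:,1]<-320)&(C[:,1]>-390)&(C[:,2]>50)&(C[:,2]<64); print(" far",C[m].mean(0),m.sum())
p=cv2.imread("pics/w11.png")[60:160,310:590]; cv2.imwrite("pics/c11.png",cv2.resize(p,None,fx=2.8,fy=2.8,interpolation=cv2.INTER_CUBIC))
E
```

```text
post [-12.43572327 -89.1277439  112.03117315] [  8.02966773 -62.03427722 151.39450273]
board [-53.89802903 -77.70209892  90.09499946] [ 49.88438881 -60.48135298 109.99903059]
t5 [  96.5622598  -348.03061042   40.16838646] [ 111.07308891 -120.15173851   63.87534834] [7.42857601e-03 1.08468358e+02]
 far [  81.09346934 -343.66187644   58.22790261] 39
t11 [  96.63009219 -347.38312586   40.39639358] [ 110.09697177 -120.18942721   63.82435056] [7.68357596e-03 1.07869968e+02]
 far [  79.14670494 -340.90238108   57.82832464] 43
```

View pics/c11.png

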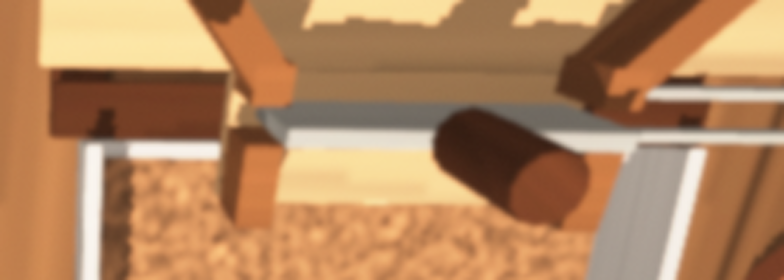

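```bash
python3 - <<'E'
from h import *
W=np.load("pics/w11c.npz")["W"]
for u in (350,365,380):
    print(u,[inch(W[v,u]).round(0).astype(int).tolist() for v in range(104,120,1)])
C=W.reshape(-1,3);C=np.c_[(C[:,:2]-O)@ex,(C[:,:2]-O)@ey,C[:,2]]*1000
m=(C[:,2]>12)&(C[:,2]<22)&(C[:,1]<-60)&(C[:,1]>-90)&(C[:,0]>-100)&(C[:,0]<-65); print(np.percentile(C[m],[2,50,98],axis=0))
E
```

```text
350 [[-99, -66, 36], [-99, -67, 35], [-99, -68, 35], [-99, -69, 35], [-99, -70, 36], [-99, -71, 35], [-96, -73, 5], [-97, -74, 16], [-97, -75, 17], [-97, -76, 17], [-97, -77, 17], [-97, -78, 18], [-96, -79, 6], [-96, -80, 8], [-96, -81, 7], [-96, -82, 9]]
365 [[-83, -66, 35], [-83, -67, 34], [-83, -68, 35], [-83, -69, 37], [-83, -70, 34], [-83, -71, 36], [-78, -73, 0], [-80, -73, 17], [-80, -74, 17], [-80, -76, 17], [-80, -77, 17], [-80, -78, 18], [-80, -79, 16], [-79, -80, 8], [-79, -81, 8], [-79, -82, 6]]
380 [[-68, -66, 36], [-68, -67, 35], [-68, -68, 35], [-68, -69, 36], [-68, -70, 36], [-68, -71, 36], [-61, -73, 0], [-64, -73, 16], [-64, -74, 17], [-64, -75, 18], [-64, -76, 18], [-64, -78, 17], [-64, -79, 16], [-62, -80, 7], [-62, -81, 7], [-62, -82, 7]]
[[-98.9451192  -78.77150167  15.64213919]
 [-82.23281281 -75.61265118  17.21686831]
 [-66.03499647 -73.36304532  18.83184388]]
```

The checks hold: the post is at -2 mm against a throat middle of -2 mm, the tray is about 1 mm from the foot, all three balls are in it, and the bystanders are at the same pixels as before. Handing in.

```bash
python3 -c "
from cell import *
s=state();print(s['time_s'],s['eef_pos'],s['contact_force'])
print(close_job())"
```

```text
18.6 [ 0.38621512 -0.01488825  0.18146525] [-0.18502174 -0.81897544  0.34611102]
the job is handed in; nothing more can be done
None
```

The job is done and handed in at 18.6 s. The tray is against the foot, the gate was opened, the jam was freed by pushing ball a uphill, and the gate is shut again.

**Last checks:**
- **Balls:** all three are in the tray and the chute is empty.
- **Gate:** the post is at chute x ≈ -2 mm, and the throat middle measures about -2 mm. The gate stalled against its stop at 21 N.
- **Tray:** it stalled against the foot at 18 N when pushed home. Afterwards the near wall measured about 1 mm from the foot's face, close to what the cameras can resolve, so I did not push it again.
- **Bystanders:** the pot, bottle, brush and coil are at the same pixels in the top view as at the start.
- **Robot:** it is clear of everything.

**What disagreed:**
- **Fingertip height:** the real fingertips are about 40 mm (shut) to 52 mm (open) above the reported TCP. My first push at the tray therefore passed over the rim without touching it. I corrected this from the depth images before continuing.
- **Gate at the start:** it was not fully shut, but about 10 mm open.

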